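# Make up two service kits

### The arm

A 6-joint arm with a two-finger parallel gripper is mounted at the origin on a cart in front of the work surface, level with it; the furniture and walls round the work are solid. World frame = base frame: x ahead of the robot, y to its left, z up, the work surface at z = 0. Lengths are in m, angles in degrees, forces in N, time in s.
With the tool pointing down it reaches from about 0.25 to 0.725 m from the base axis. Payload 9.7 kg.
Tool frame: the origin (TCP) lies between the finger pads; the fingertips stand bot.tcp_to_tips ahead of it and the grasp point (between the pads) lies 11 mm behind it (bot.tcp_to_tips is the distance from the TCP to the fingertips, in m); z points along the fingers, y is the line along which they close (so a half turn about z gives the same grasp; the last joint's range is limited). The gripper opens to 85 mm and grips with 20 to 120 N. Pads are 22 mm wide; open, the fingers measure 114 mm over their backs; the gripper's body (76 mm by 85 mm) begins 54 mm behind the grasp point. The pads swing forward as they close: fully open they stand 13 mm farther back than shut.
Start: joints at [-69.156, 4.979, 10.078, 95.1, 0, 90], TCP at [0.196, -0.514, 0.239] pointing down, gripper open.
Joint ranges: [-179.16, 179.16], [-48.56, 103.87], [-65.8, 70.77], [-126.05, 130.52], [-82.76, 87.17], [-180, 180]. Speed limits (degrees/s): [127.2, 127.2, 147.25, 180, 180, 180].

### API

Orientations are given as [roll, pitch, yaw] about the fixed x, y, z axes, in that order (R = Rz(yaw) Ry(pitch) Rx(roll)).
In Python, from workcell import bot gives the robot as it stands. The module is installed in compiled form; this text tells all that it offers.
- The arm moves only by the tool carry_out, never from a script. Its arguments are lists of equal length, an entry for each row: "linear": the shift along the world's x, y, z normalised to -1 to 1, where 1 is 2 cm, a list of three; "rotation": the turn, a rotation vector about the world's x, y, z normalised to -1 to 1, where 1 is 8 degrees, a list of three; "grip": the closure, from -1 (fully open) to 1 (shut). In form: {"linear": [[tx, ty, tz], ...], "rotation": [[rx, ry, rz], ...], "grip": [grip, ...]}. A call has 1 to 12 rows; each row shifts and turns the commanded pose from where the row before left it; what a row does not reach is not made up. A row lasts 1/10 s, in which the tool goes at most 50 mm and 8.59 degrees, less where a joint would pass 70% of its speed; a pose out of reach is approached as far as the arm can. A call with a number of a shift or a turn outside -1 to 1 is refused whole. A call with a gripper value outside its range is refused whole. The fingers move at their own pace and stop on an object; "grip_force" is the grip in N (left out, the last holds). Time passes only in rows, so rows that do not move let the fingers close. It gives the time, the measured TCP pose, the force, the opening and the grip force at its end, in the units of the state.
- bot.get_obs(): the state, without advancing time (a new reading comes with each control period).
- bot.camera(name): name is "scene" or "top" or "wrist"; returns the picture (400x640x3 uint8, blue, green, red); there is no depth.
- bot.camera_model(name): a dict with "fx", "fy", "cx", "cy" (pixels), "distortion" ([k1, k2, p1, p2, k3] as OpenCV has them; the pictures are not rectified), "camera_from_world" (4x4, takes a point from world to camera coordinates). Camera axes: x right, y up, looking along -z (the intrinsics and any distortion apply to the point x, -y, -z); pixel columns grow to the right and rows downward; lengths in m; the calibration is good to about 2 mm. A picture is of the moment at which its call begins: read the wrist's pose just before it. camera_model takes no time and is no camera call; for the wrist camera it gives the pose at the moment of the call.
- bot.job_done(): hands the job in; it is judged then, once.
The state is a dict: "time": time; "q": joint angles; "qd": joint speeds; "joint_efforts": joint torques, N m; "ee_pos": TCP position; "tcp_rot": TCP orientation; "wrist_force": force on the tool from outside, world axes, zero at the start; "torque": the same for the moment, N m; "opening": finger opening in m; "grasp_force": force on a finger pad.
Only numpy, scipy, OpenCV 4.12 (cv2) and the standard library are available. Lean on these libraries where they do the work, as an engineer would, in place of code of your own. Each camera call takes 0.05 s, during which the arm holds its last target. There are 200 camera calls.

### The job

Make up the two service kits from the stock lying on the bench. In the tray with the four posts: lower the bare drilled metal plate over the posts, then the circuit board (parts upward) over the same posts on top of the plate, both fully down, and put the low round tin in that tray's square pocket. In the tray without posts: put the solder reel in the large pocket and the finned heat sink in the small pocket, everything resting flat on the pocket floors, the same way up as it lay.

Things in the scene. Friction and masses are not known exactly. Their poses are not given: they have to be found in the camera images.
- post_tray: Grey kit tray, fixed, 112 (x) x 184 (y) x 12 mm. Origin: underside centre; z up. Four posts at x = +-32, y = 42 +-18 mm: shoulder dia 14, top at z = 16 mm (a plate rests on it); pin dia 5 up to z = 34, tapering to its tip at z = 40 mm. Square pocket 66 x 66 mm centred at x = 0, y = -50 mm, floor at z = 4 mm, rim at z = 12 mm.
- pocket_tray: Grey kit tray without posts, fixed, 112 (x) x 184 (y) x 12 mm. Origin: underside centre; z up. Two square pockets, floors at z = 4 mm, rims at z = 12 mm: large one 78 x 78 mm centred at x = 0, y = +44 mm; small one 58 x 58 mm centred at x = 0, y = -48 mm.
- spacer_plate: Loose bare aluminium plate, 84 (x) x 56 (y) x 8 mm, 90 g, flat, with four through holes dia 9 mm at x = +-32, y = +-18 mm. Origin: underside centre; z up. Lies on the bench; grip it across its 56 mm width (along y). May be fitted turned by half a turn.
- circuit_board: Loose green circuit board, 84 (x) x 56 (y) x 4 mm, 70 g, four through holes dia 9 mm at x = +-32, y = +-18 mm. Origin: underside centre; z up, to the parts. Centre: black block 26 x 26 mm up to z = 20 mm, to be gripped along y; white connector at +x and two capacitors at -x, up to z = 14 mm. May be fitted turned by half a turn.
- tin: Loose low round white tin with a red patch on its lid (the lid does not come off), height 19 mm, standing on its base: body 44 mm in diameter up to 12 mm, lid 47 mm in diameter from 12 to 19 mm. Origin: centre of its underside; z up.
- reel: Loose round solder reel, diameter 57 mm over its flanges, height 26 mm, lying on one flange. Origin: centre of its underside; z up.
- heat_sink: Loose white metal heat sink, 40 x 40 mm, 20 mm high: a base 5 mm thick with upright fins, thin walls parallel to its x axis. Grip it along y, on the faces of the two outer fins (38 to 40 mm apart), or along x on the fins' ends. Origin: centre of its underside; z up.
Not all that is in view belongs to the job. What is shaped like the reel but brown is not meant.

How it is judged:
By the outcome, as a careful person would: the job done as asked, in the order asked, and still so for the second after the job is handed in, with the robot touching nothing.
It also fails if it takes over 125 s, if anything falls off the work surface, if the arm or the gripper's body presses on something with over 40 N, if the wrist force passes 120 N, or if a joint passes its speed limit or range.

## Working session

There is one attempt and no reset: what is moved stays moved. The work goes in short steps, Python scripts to look and compute and a tool call to move; the robot and the scene stay as the last step left them, time stands still between calls to the robot, and variables do not carry over. Pictures are saved under pics/ and viewed, at most 14 in all, crops included, and the job is handed in when it is done.

Besides the shell and the picture viewer there is one more tool, called after "Request:" as name(argument=value, ...) on one line, values as JSON. carry_out: Moves the arm, as the interface text tells. Its arguments: {"type":"object","properties":{"linear":{"type":"array","items":{"type":"array","items":{"type":"number"}}},"rotation":{"type":"array","items":{"type":"array","items":{"type":"number"}}},"grip":{"type":"array","items":{"type":"number"}},"grip_force":{"type":"number"}},"required":["linear","rotation","grip"]}

```bash
mkdir -p pics
python3 - <<'E'
from workcell import bot
import cv2
print(bot.get_obs(), bot.tcp_to_tips)
for n in ["scene","top"]:
    cv2.imwrite(f"pics/{n}0.png",bot.camera(n)); print(bot.camera_model(n))
E
```

```text
{'time': 0.0, 'q': array([-6.91557368e+01,  5.01059151e+00,  1.00337996e+01,  9.51004707e+01,
       -1.11767557e-04,  9.00015821e+01]), 'qd': array([-0.08582959, -0.00882514,  0.05669429,  0.0333623 ,  0.03866734,
       -0.02858342]), 'joint_efforts': array([ 7.39480365e-04, -5.20386350e+01,  4.64807189e+01,  1.62585871e-02,
        1.77714778e-04, -1.08005474e-05]), 'ee_pos': array([ 0.19562361, -0.51378827,  0.23858209]), 'tcp_rot': array([-1.79922737e+02,  1.13900859e-04,  2.08426813e+01]), 'wrist_force': array([-0.47464422, -0.20022208, -0.46289281]), 'torque': array([ 0.03660597, -0.00090944,  0.00154592]), 'grasp_force': 0.0, 'opening': 0.0856795275230592} 0.008
{'fx': 395.27586721209474, 'fy': 395.27586721209474, 'cx': 313.1856508878296, 'cy': 197.41440736486302, 'distortion': array([-0.05100214,  0.        ,  0.        ,  0.        ,  0.        ]), 'camera_from_world': array([[ 0.87388982, -0.48590969, -0.01443468, -0.59005376],
       [ 0.20690078,  0.34490526,  0.91555034, -0.1023944 ],
       [-0.43989619, -0.80307666,  0.40194429, -0.74146445],
       [ 0.        ,  0.        ,  0.        ,  1.        ]])}
{'fx': 390.59796096493324, 'fy': 390.59796096493324, 'cx': 319.74058685003155, 'cy': 197.64478629886028, 'distortion': array([-0.06946692,  0.        ,  0.        ,  0.        ,  0.        ]), 'camera_from_world': array([[ 0.02349738, -0.99966527, -0.01082678, -0.14191943],
       [ 0.9863881 ,  0.02141958,  0.16303287, -0.56500411],
       [-0.16274639, -0.01451026,  0.98656123, -0.80227417],
       [ 0.        ,  0.        ,  0.        ,  1.        ]])}
```

View pics/top0.png

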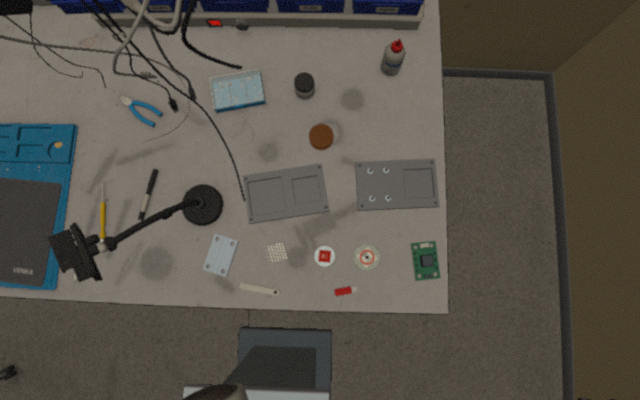

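View pics/scene0.png

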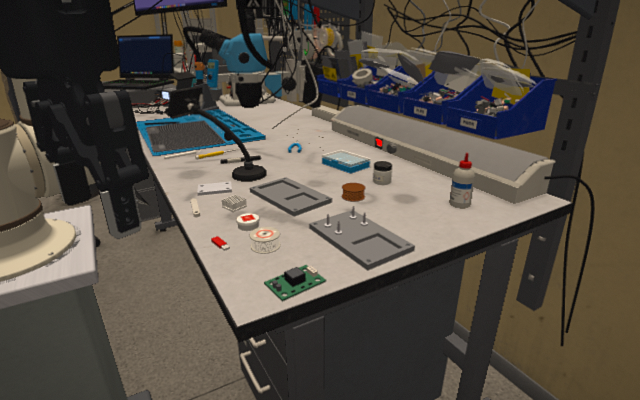

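The top view shows the plate (221,255), heat sink (277,252), tin (324,256), white reel (367,257), board (426,260), pocket tray (286,193) and post tray (397,185). The brown reel-like thing at (321,136) is the decoy. The white reel at (367,257) fits the description. I'll confirm it in an enlarged crop.

```bash
cat > h.py <<'E'
from workcell import bot
import numpy as np, cv2
def px2w(n,uv,z,m=None):
    """pixels (N,2), plane height z -> world xyz"""
    m=m or bot.camera_model(n)
    K=np.array([[m['fx'],0,m['cx']],[0,m['fy'],m['cy']],[0,0,1]])
    p=cv2.undistortPoints(np.array(uv,float).reshape(-1,1,2),K,m['distortion'])[:,0]
    d=np.c_[p[:,0],-p[:,1],-np.ones(len(p))]
    T=m['camera_from_world'];R=T[:3,:3];c=-R.T@T[:3,3]
    d=d@R
    s=(np.broadcast_to(z,len(d))-c[2])/d[:,2]
    return c+d*s[:,None]
def w2px(n,P,m=None):
    m=m or bot.camera_model(n)
    T=m['camera_from_world'];q=np.array(P,float).reshape(-1,3)@T[:3,:3].T+T[:3,3]
    K=np.array([[m['fx'],0,m['cx']],[0,m['fy'],m['cy']],[0,0,1]])
    return cv2.projectPoints(q*[1,-1,-1],np.zeros(3),np.zeros(3),K,m['distortion'])[0][:,0]
E
python3 - <<'E'
from h import *
im=cv2.imread('pics/top0.png')[150:310,190:450]
im=cv2.resize(im,None,fx=3,fy=3,interpolation=cv2.INTER_CUBIC)
cv2.imwrite('pics/c1.png',np.clip(im*1.6,0,255).astype('uint8'))
for n,uv,z in [('plate',(221,255),.008),('sink',(277,252),.02),('tin',(324,256),.019),('reel',(367,257),.026),('board',(426,260),.004),('ptray',(286,193),.012),('posttray',(397,185),.012),('lampbase',(202,204),.02),('decoy',(321,136),.026)]:
    print(n,px2w('top',[uv],z).round(3))
E
```

```text
plate [[0.44  0.089 0.008]]
sink [[ 0.449 -0.038  0.02 ]]
tin [[ 0.443 -0.141  0.019]]
reel [[ 0.443 -0.234  0.026]]
board [[ 0.439 -0.369  0.004]]
ptray [[ 0.583 -0.052  0.012]]
posttray [[ 0.607 -0.303  0.012]]
lampbase [[0.552 0.136 0.02 ]]
decoy [[ 0.714 -0.128  0.026]]
```

View pics/c1.png

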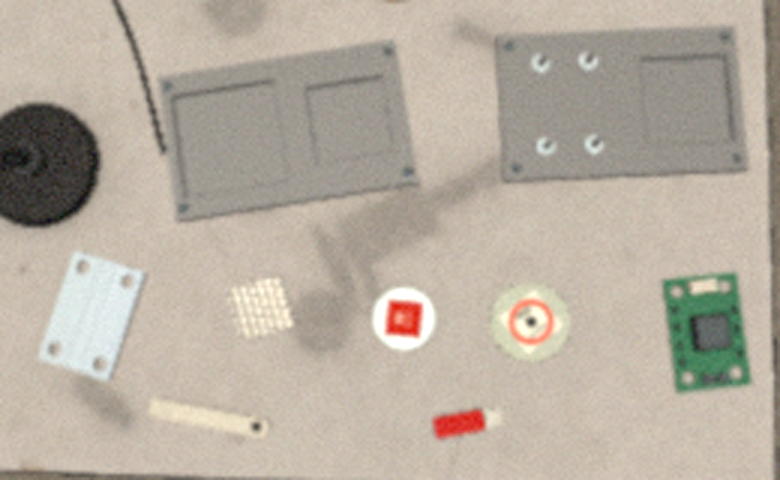

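Run:
```python
from h import *
from scipy.spatial.transform import Rotation as Ro
m=bot.camera_model('wrist');o=bot.get_obs()
T=m['camera_from_world'];R=T[:3,:3];c=-R.T@T[:3,3]
Rt=Ro.from_euler('xyz',o['tcp_rot'],degrees=True).as_matrix()
print(m['fx'],m['cx'],m['cy'],m['distortion'])
print('cam in tcp',Rt.T@(c-o['ee_pos']),'\naxes',(Rt.T@R.T).round(3))
```

```text
298.0296864752953 319.924898083478 207.03551166211972 [-0.05142939  0.          0.          0.          0.        ]
cam in tcp [ 0.08141209  0.00122031 -0.13505368] 
axes [[-0.001  0.949  0.316]
 [ 1.     0.     0.001]
 [ 0.001  0.316 -0.949]]
```

Request:
carry_out(linear=[[1, 0.8, 0], [1, 0.8, 0], [1, 0.8, 0], [1, 0.8, 0], [1, 0.8, 0], [1, 0.8, 0], [1, 0.8, 0], [1, 0.8, 0], [1, 0.8, 0], [1, 0.8, 0], [1, 0.8, 0], [1, 0.8, 0]], rotation=[[0, 0, 1], [0, 0, 1], [0, 0, 1], [0, 0, 1], [0, 0, 1], [0, 0, 1], [0, 0, 1], [0, 0, 1], [0, 0, 1], [0, 0, 1], [0, 0, 1], [0, 0, 1]], grip=[-1, -1, -1, -1, -1, -1, -1, -1, -1, -1, -1, -1])

```text
time: 1.3
ee_pos: [0.4364, -0.3212, 0.2389]
tcp_rot: [-180.0, -0.0, 117.2]
wrist_force: [0.3, -0.2, 0.3]
opening: 0.0851
grasp_force: 0.0
```

Request:
carry_out(linear=[[0, 1, 0], [0, 1, 0], [0, 1, 0], [0, 1, 0], [0, 1, 0], [0, 1, 0], [0, 1, 0], [0, 0.6, 0]], rotation=[[0, 0, 1], [0, 0, 1], [0, 0, 1], [0, 0, 1], [0, 0, 1], [0, 0, 1], [0, 0, 1], [0, 0, 0.86]], grip=[-1, -1, -1, -1, -1, -1, -1, -1])

```text
time: 2.1
ee_pos: [0.4355, -0.1688, 0.2391]
tcp_rot: [180.0, -0.0, -179.9]
wrist_force: [1.1, -0.3, 0.5]
opening: 0.0853
grasp_force: 0.0
```

Request:
carry_out(linear=[[0, 0, 0], [0, 0, 0]], rotation=[[0, 0, 0], [0, 0, 0]], grip=[-1, -1])

```text
time: 2.3
ee_pos: [0.4357, -0.1701, 0.2392]
tcp_rot: [-180.0, -0.0, 179.6]
wrist_force: [0.0, 0.1, -0.4]
opening: 0.0854
grasp_force: 0.0
```

```bash
cat >> h.py <<'E'
import pickle
def snap(name):
    m=bot.camera_model('wrist');im=bot.camera('wrist')
    cv2.imwrite(f'pics/{name}.png',im);pickle.dump(m,open(f'pics/{name}.pkl','wb'))
    return im,m
def ld(name): return pickle.load(open(f'pics/{name}.pkl','rb'))
def crop(name,x0,y0,x1,y1,s,out,g=1.6):
    im=cv2.imread(f'pics/{name}.png')[y0:y1,x0:x1]
    cv2.imwrite(f'pics/{out}.png',np.clip(cv2.resize(im,None,fx=s,fy=s,interpolation=cv2.INTER_CUBIC)*g,0,255).astype('uint8'))
E
python3 - <<'E'
from h import *
snap('w1');o=bot.get_obs();print(o['ee_pos'],o['tcp_rot'],o['q'])
E
```

```text
[ 0.43570379 -0.17041058  0.23911408] [-1.79992033e+02 -1.47024933e-02  1.79536736e+02] [-2.13537355e+01 -6.21768573e+00 -1.03848091e+00  9.51901000e+01
 -1.26856493e-02 -2.08904717e+01]
```

View pics/w1.png

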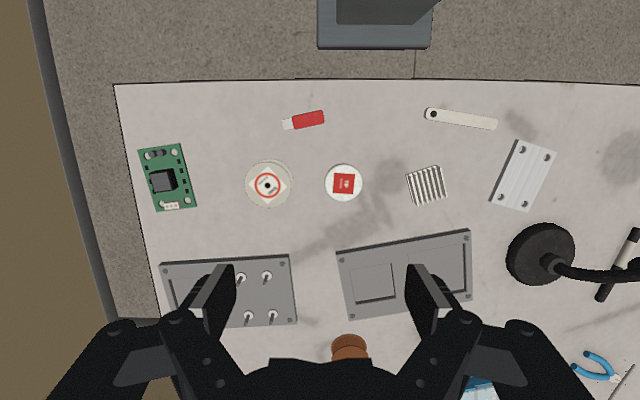

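Request:
carry_out(linear=[[1, 0, 0], [1, 0, 0], [1, 0, 0], [1, 0, 0], [1, 0, 0], [1, 0, 0], [1, 0, 0], [0, 0, 0], [0, 0, 0]], rotation=[[0, 0, 0], [0, 0, 0], [0, 0, 0], [0, 0, 0], [0, 0, 0], [0, 0, 0], [0, 0, 0], [0, 0, 0], [0, 0, 0]], grip=[-1, -1, -1, -1, -1, -1, -1, -1, -1])

```text
time: 3.25
ee_pos: [0.5755, -0.1706, 0.2385]
tcp_rot: [180.0, -0.1, 179.6]
wrist_force: [-0.8, 0.3, -0.5]
opening: 0.0856
grasp_force: 0.0
```

Run:
```python
from h import *
snap('w2')
crop('w1',130,130,390,215,3,'a');crop('w1',335,130,595,215,3,'b')
cv2.imwrite('pics/c2.png',np.vstack([cv2.imread('pics/a.png'),cv2.imread('pics/b.png')]))
m=ld('w2')
print(w2px('wrist',[[.607,-.303,.012],[.583,-.052,.012]],m))
crop('w2',140,90,500,270,2.2,'c3')
```

```text
[[217.20458691 202.05308375]
 [415.31893723 182.21358778]]
```

View pics/c2.png

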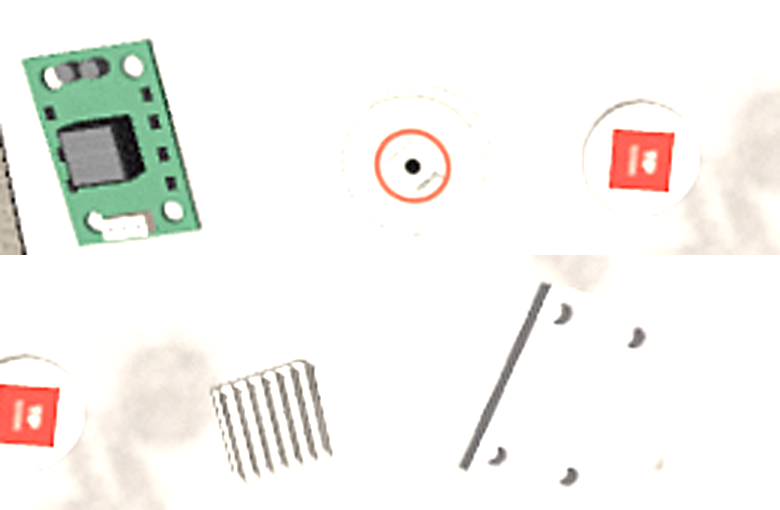

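View pics/c3.png

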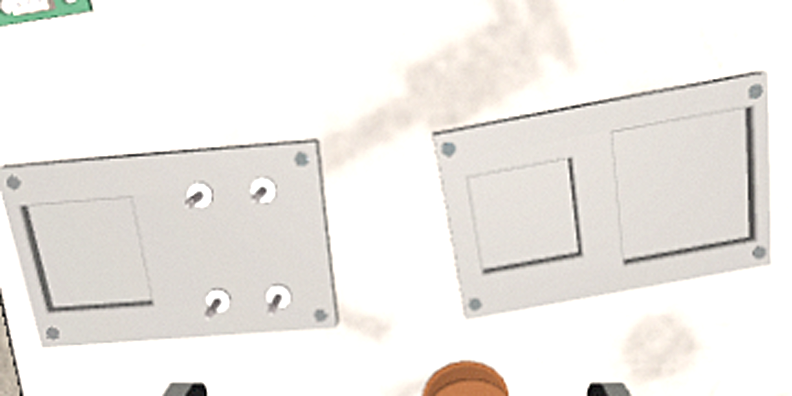

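```bash
cat >> h.py <<'E'
from scipy.optimize import least_squares
def fit(name,L,uv,g):
    m=ld(name);L=np.array(L,float);uv=np.array(uv,float)
    def W(p):
        c,s=np.cos(p[2]),np.sin(p[2])
        return np.c_[p[0]+c*L[:,0]-s*L[:,1],p[1]+s*L[:,0]+c*L[:,1],L[:,2]]
    r=least_squares(lambda p:(w2px('wrist',W(p),m)-uv).ravel(),[*g,0],loss='soft_l1')
    p=r.x;e=(w2px('wrist',W(p),m)-uv)
    print('x %.4f y %.4f yaw %.2f'%(p[0],p[1],np.degrees(p[2])),'res',np.abs(e).max(1).round(1))
    return p
E
cat > t.py <<'E'
from h import *
sq=lambda w,h,z,cx=0,cy=0:[[cx-w/2,cy-h/2,z],[cx-w/2,cy+h/2,z],[cx+w/2,cy+h/2,z],[cx+w/2,cy-h/2,z]] # TL TR BR BL
A=lambda p,s,ox,oy,dy=0:np.array([[x/s+ox,(y-dy)/s+oy] for x,y in p])
c3=lambda p:A(p,2.2,140,90)
if __name__=='__main__':
    posts=[[-.032,.024,.016],[-.032,.06,.016],[.032,.024,.016],[.032,.06,.016]]
    print('post');fit('w2',posts+sq(.066,.066,.012,0,-.05)+sq(.112,.184,.012),c3([(199,195),(263,191),(218,302),(278,298),(22,206),(134,197),(152,302),(50,311),(5,167),(317,141),(338,323),(43,345)]),(.607,-.303))
    print('pocket');fit('w2',sq(.078,.078,.012,0,.044)+sq(.058,.058,.012,0,-.048)+sq(.112,.184,.012),c3([(611,131),(752,108),(755,240),(625,264),(468,177),(571,158),(581,254),(484,272),(434,132),(765,73),(769,263),(467,317)]),(.583,-.052))
    print('board');fit('w1',sq(.084,.056,.004),A([(23,60),(151,40),(201,226),(80,244)],3,130,130),(.44,-.37))
    print('sink');fit('w1',sq(.04,.04,.02),A([(212,390),(308,360),(331,457),(243,480)],3,335,130,255),(.45,-.04))
    for n,u,z in [('tin',(641,159),.019),('reel',(412,165),.026)]: print(n,px2w('wrist',A([u],3,130,130),z,ld('w1')).round(4))
E
python3 t.py
```

```text
post
x 0.6090 y -0.3024 yaw 3.71 res [0.9 0.7 0.6 0.7 0.5 1.  0.9 1.  4.  0.3 2.  0.5]
pocket
x 0.5820 y -0.0499 yaw 10.27 res [0.6 0.7 0.1 0.7 0.4 0.3 0.3 0.4 0.7 1.  0.5 0.9]
board
x 0.4379 y -0.3665 yaw 6.92 res [0.8 0.5 1.3 0.5]
sink
x 0.4461 y -0.0403 yaw 19.26 res [0.9 0.5 2.4 1.7]
tin [[ 0.4424 -0.1419  0.019 ]]
reel [[ 0.4423 -0.2343  0.026 ]]
```

Request:
carry_out(linear=[[-1, 1, 0], [-1, 1, 0], [-1, 1, 0], [-1, 1, 0], [-1, 1, 0], [-0.9, 1, -0.2], [0, 1, -1], [0, 1, -1], [0, 1, -1], [0, 1, -1], [0, 1, 0], [0, 1, 0]], rotation=[[0, 0, 0], [0, 0, 0], [0, 0, 0], [0, 0, 0], [0, 0, 0], [0, 0, 0], [0, 0, 0], [0, 0, 0], [0, 0, 0], [0, 0, -0.4], [0, 0, -1], [0, 0, -1]], grip=[-1, -1, -1, -1, -1, -1, -1, -1, -1, -1, -1, -1])

```text
time: 4.5
ee_pos: [0.4566, 0.0702, 0.1549]
tcp_rot: [-180.0, -0.0, 160.1]
wrist_force: [0.3, -0.0, 0.5]
opening: 0.0854
grasp_force: 0.0
```

Request:
carry_out(linear=[[0, 1, 0], [0, 0, 0], [0, 0, 0]], rotation=[[0, 0, 0], [0, 0, 0], [0, 0, 0]], grip=[-1, -1, -1])

```text
time: 4.8
ee_pos: [0.4573, 0.0897, 0.1555]
tcp_rot: [-180.0, 0.0, 160.6]
wrist_force: [-0.9, 0.0, -0.3]
opening: 0.0854
grasp_force: 0.0
```

Run:
```python
from h import *
snap('w3')
u=w2px('wrist',[[.44,.089,.008]],ld('w3'))[0].astype(int);print(u)
x0=max(u[0]-110,0);y0=max(u[1]-80,0);print(x0,y0)
crop('w3',x0,y0,x0+220,y0+160,3.5,'c4',1.0)
```

```text
[314 177]
204 97
```

View pics/c4.png

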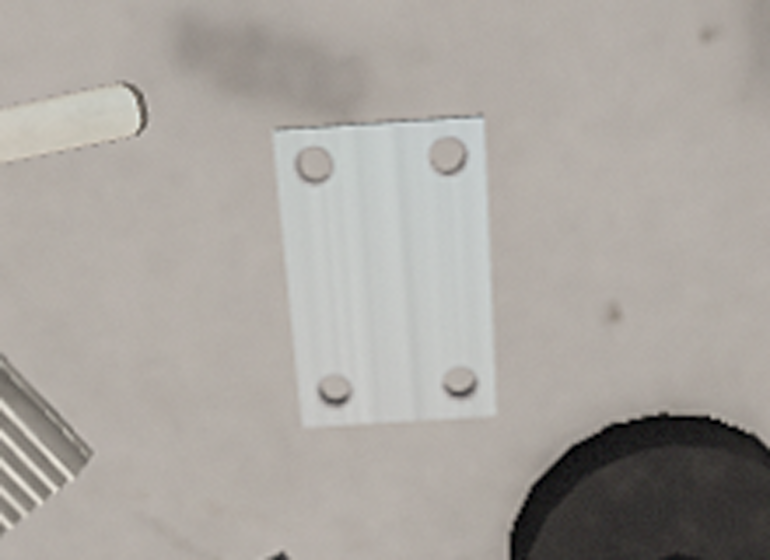

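Run:
```python
from t import *
L=sq(.084,.056,.008)+sq(.064,.036,.008)
p=fit('w3',L,A([(275,129),(483,120),(496,414),(303,427),(314,164),(448,155),(460,381),(335,389)],3.5,204,97),(.44,.089))
o=bot.get_obs();print(o['ee_pos'],o['tcp_rot'])
```

```text
x 0.4388 y 0.0907 yaw -15.85 res [0.5 1.4 0.1 0.4 0.2 0.2 0.6 0.5]
[0.45740574 0.08936248 0.15550295] [-1.79997415e+02  2.68041229e-02  1.60513260e+02]
```

Request:
carry_out(linear=[[-0.93, 0.07, 0], [0, 0, -1], [0, 0, -1], [0, 0, -1], [0, 0, -1], [0, 0, -1], [0, 0, -1], [0, 0, -0.5], [0, 0, 0], [0, 0, 0]], rotation=[[0, 0, 0.45], [0, 0, 0], [0, 0, 0], [0, 0, 0], [0, 0, 0], [0, 0, 0], [0, 0, 0], [0, 0, 0], [0, 0, 0], [0, 0, 0]], grip=[-0.5, -0.5, -0.5, -0.5, -0.5, -0.5, -0.5, -0.5, -0.5, -0.5], grip_force=40)

```text
time: 5.85
ee_pos: [0.4394, 0.0911, 0.026]
tcp_rot: [180.0, 0.0, 164.1]
wrist_force: [-0.1, 0.2, 0.4]
opening: 0.0639
grasp_force: 0.0
```

Request:
carry_out(linear=[[0, 0, -0.3], [0, 0, -0.2], [0, 0, 0]], rotation=[[0, 0, 0], [0, 0, 0], [0, 0, 0]], grip=[-0.5, -0.5, -0.5])

```text
time: 6.15
ee_pos: [0.4389, 0.0914, 0.0149]
tcp_rot: [-180.0, -0.0, 164.1]
wrist_force: [-0.2, -0.6, 0.1]
opening: 0.0642
grasp_force: 0.0
```

Request:
carry_out(linear=[[0, 0, -0.15], [0, 0, 0]], rotation=[[0, 0, 0], [0, 0, 0]], grip=[-0.5, -0.5])

```text
time: 6.35
ee_pos: [0.439, 0.0914, 0.012]
tcp_rot: [-180.0, -0.0, 164.1]
wrist_force: [-0.3, -0.5, -0.7]
opening: 0.0636
grasp_force: 0.0
```

Request:
carry_out(linear=[[0, 0, -0.15], [0, 0, 0]], rotation=[[0, 0, 0], [0, 0, 0]], grip=[-0.5, -0.5])

```text
time: 6.55
ee_pos: [0.439, 0.0914, 0.0089]
tcp_rot: [-180.0, -0.0, 164.1]
wrist_force: [0.0, 0.5, -0.0]
opening: 0.064
grasp_force: 0.0
```

Request:
carry_out(linear=[[0, 0, -0.1], [0, 0, 0]], rotation=[[0, 0, 0], [0, 0, 0]], grip=[-0.5, -0.5])

```text
time: 6.75
ee_pos: [0.439, 0.0914, 0.0071]
tcp_rot: [-180.0, -0.0, 164.1]
wrist_force: [0.3, 0.6, -0.1]
opening: 0.0642
grasp_force: 0.0
```

Request:
carry_out(linear=[[0, 0, -0.1], [0, 0, 0]], rotation=[[0, 0, 0], [0, 0, 0]], grip=[-0.5, -0.5])

```text
time: 6.95
ee_pos: [0.439, 0.0914, 0.005]
tcp_rot: [-180.0, -0.0, 164.1]
wrist_force: [0.3, 0.1, -0.1]
opening: 0.0641
grasp_force: 0.0
```

Request:
carry_out(linear=[[0, 0, -0.05], [0, 0, 0]], rotation=[[0, 0, 0], [0, 0, 0]], grip=[-0.5, -0.5])

```text
time: 7.15
ee_pos: [0.4391, 0.0914, 0.0042]
tcp_rot: [-180.0, -0.0, 164.1]
wrist_force: [0.2, 0.4, 0.4]
opening: 0.064
grasp_force: 0.0
```

Request:
carry_out(linear=[[0, 0, -0.1], [0, 0, 0]], rotation=[[0, 0, 0], [0, 0, 0]], grip=[-0.5, -0.5])

```text
time: 7.35
ee_pos: [0.439, 0.0914, 0.002]
tcp_rot: [-180.0, -0.0, 164.1]
wrist_force: [0.1, -0.2, 0.9]
opening: 0.0641
grasp_force: 0.0
```

Request:
carry_out(linear=[[0, 0, -0.05], [0, 0, 0]], rotation=[[0, 0, 0], [0, 0, 0]], grip=[-0.5, -0.5])

```text
time: 7.55
ee_pos: [0.4391, 0.0914, 0.0019]
tcp_rot: [180.0, 0.0, 164.1]
wrist_force: [-4.7, -1.3, 8.0]
opening: 0.064
grasp_force: 3.9
```

Request:
carry_out(linear=[[0, 0, -0.05], [0, 0, 0]], rotation=[[0, 0, 0], [0, 0, 0]], grip=[-0.5, -0.5])

```text
time: 7.75
ee_pos: [0.4391, 0.0914, 0.0019]
tcp_rot: [180.0, 0.0, 164.1]
wrist_force: [-8.3, -2.0, 18.1]
opening: 0.0644
grasp_force: 9.1
```

Request:
carry_out(linear=[[0, 0, 0.24], [0, 0, 0], [0, 0, 0], [0, 0, 0], [0, 0, 0], [0, 0, 0]], rotation=[[0, 0, 0], [0, 0, 0], [0, 0, 0], [0, 0, 0], [0, 0, 0], [0, 0, 0]], grip=[-0.5, -0.4, -0.2, 0.2, 0.6, 1], grip_force=60)

```text
time: 8.35
ee_pos: [0.4395, 0.0915, 0.0059]
tcp_rot: [180.0, 0.1, 164.1]
wrist_force: [-3.0, -1.1, 10.9]
opening: 0.0537
grasp_force: 62.7
```

Request:
carry_out(linear=[[0, 0, 0], [0, 0, 0.1], [0, 0, 0.3], [0, 0, 0.8], [0, 0, 1], [0, 0, 1], [0, 0, 1], [0, 0, 1]], rotation=[[0, 0, 0], [0, 0, 0], [0, 0, 0], [0, 0, 0], [0, 0, 0], [0, 0, 0], [0, 0, 0], [0, 0, 0]], grip=[1, 1, 1, 1, 1, 1, 1, 1])

```text
time: 9.15
ee_pos: [0.4389, 0.0913, 0.1098]
tcp_rot: [-180.0, -0.0, 164.1]
wrist_force: [0.5, 0.1, -1.2]
opening: 0.0539
grasp_force: 63.2
```

Request:
carry_out(linear=[[0.336, -0.975, 0.2], [0.336, -0.975, 0.2], [0.336, -0.975, 0.2], [0.336, -0.975, 0.2], [0.336, -0.975, 0.2], [0.336, -0.975, 0.2], [0.336, -0.975, 0.2], [0.336, -0.975, 0.2], [0.336, -0.975, 0.2], [0.336, -0.975, 0.2]], rotation=[[0, 0, 0.136], [0, 0, 0.136], [0, 0, 0.136], [0, 0, 0.136], [0, 0, 0.136], [0, 0, 0.136], [0, 0, 0.136], [0, 0, 0.136], [0, 0, 0.136], [0, 0, 0.136]], grip=[1, 1, 1, 1, 1, 1, 1, 1, 1, 1])

```text
time: 10.15
ee_pos: [0.5064, -0.1044, 0.1491]
tcp_rot: [180.0, -0.0, 175.0]
wrist_force: [0.7, -0.3, -1.1]
opening: 0.0541
grasp_force: 63.3
```

Request:
carry_out(linear=[[0.336, -0.975, 0], [0.336, -0.975, 0], [0.336, -0.975, 0], [0.336, -0.975, 0], [0.336, -0.975, 0], [0.336, -0.975, 0], [0.336, -0.975, 0], [0.336, -0.975, 0], [0, 0, 0], [0, 0, 0], [0, 0, 0]], rotation=[[0, 0, 0.136], [0, 0, 0.136], [0, 0, 0.136], [0, 0, 0.136], [0, 0, 0.136], [0, 0, 0.136], [0, 0, 0.136], [0, 0, 0.136], [0, 0, 0], [0, 0, 0], [0, 0, 0]], grip=[1, 1, 1, 1, 1, 1, 1, 1, 1, 1, 1])

```text
time: 11.25
ee_pos: [0.5598, -0.259, 0.149]
tcp_rot: [180.0, -0.0, -176.3]
wrist_force: [-0.2, 0.6, -1.8]
opening: 0.0536
grasp_force: 63.3
```

Run:
```python
from h import *
im,m=snap('w4');o=bot.get_obs();print(o['ee_pos'],o['tcp_rot'])
print(w2px('wrist',[[.6063,-.2605,.016]],m))
```

```text
[ 0.55990375 -0.25891059  0.1491582 ] [ 1.79987744e+02 -1.06185766e-02 -1.76271564e+02]
[[316.27837375 243.45377615]]
```

View pics/w4.png

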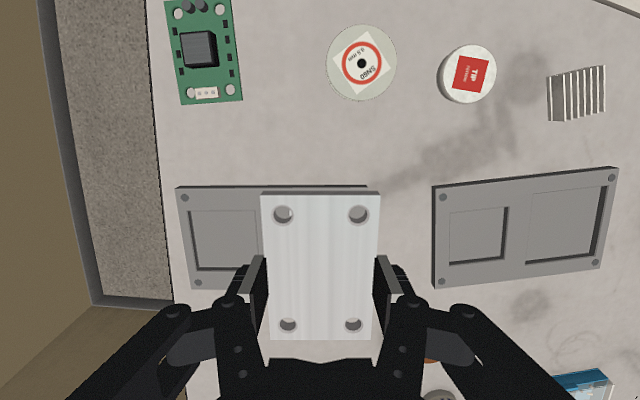

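Run:
```python
from t import *
h=[(283,214.5),(358,213.5),(288,324),(353,324)]
for z in (.147,.151,.155):
    P=px2w('wrist',h,z,ld('w4'));print(z,P.mean(0).round(4),np.linalg.norm(P[1]-P[0]).round(4),np.linalg.norm(P[3]-P[2]).round(4),np.linalg.norm(P[2]-P[0]).round(4),np.linalg.norm(P[3]-P[1]).round(4))
posts=[[-.032,.024,.016],[-.032,.06,.016],[.032,.024,.016],[.032,.06,.016]]
fit('w2',posts,c3([(199,195),(263,191),(218,302),(278,298)]),(.607,-.303))
```

```text
0.147 [ 0.561  -0.2597  0.147 ] 0.0367 0.0366 0.0656 0.0661
0.151 [ 0.5587 -0.2599  0.151 ] 0.0356 0.0356 0.0637 0.0642
0.155 [ 0.5563 -0.26    0.155 ] 0.0345 0.0345 0.0618 0.0623
x 0.6098 y -0.3032 yaw 3.87 res [0.4 0.  0.2 0.3]
```

Request:
carry_out(linear=[[0.8, -0.02, 0], [0.8, -0.02, 0], [0.75, -0.02, 0], [0, 0, -1], [0, 0, -1], [0, 0, -1], [0, 0, -1], [0, 0, -0.7], [0, 0, 0], [0, 0, 0], [0, 0, -0.25], [0, 0, 0]], rotation=[[0, 0, 0], [0, 0, 0], [0, 0, 0], [0, 0, 0], [0, 0, 0], [0, 0, 0], [0, 0, 0], [0, 0, 0], [0, 0, 0], [0, 0, 0], [0, 0, 0], [0, 0, 0]], grip=[1, 1, 1, 1, 1, 1, 1, 1, 1, 1, 1, 1])

```text
time: 12.5
ee_pos: [0.6073, -0.2609, 0.0504]
tcp_rot: [-180.0, 0.0, -176.3]
wrist_force: [0.3, -0.3, -0.7]
opening: 0.0538
grasp_force: 63.3
```

Request:
carry_out(linear=[[0, 0, -0.25], [0, 0, 0], [0, 0, 0]], rotation=[[0, 0, 0], [0, 0, 0], [0, 0, 0]], grip=[1, 1, 1])

```text
time: 12.8
ee_pos: [0.607, -0.2608, 0.045]
tcp_rot: [180.0, -0.0, -176.3]
wrist_force: [0.0, 0.4, -0.4]
opening: 0.0538
grasp_force: 63.3
```

Request:
carry_out(linear=[[0, 0, -0.2], [0, 0, 0], [0, 0, 0]], rotation=[[0, 0, 0], [0, 0, 0], [0, 0, 0]], grip=[1, 1, 1])

```text
time: 13.1
ee_pos: [0.607, -0.2608, 0.0409]
tcp_rot: [180.0, -0.0, -176.3]
wrist_force: [0.2, -0.1, -0.9]
opening: 0.0538
grasp_force: 63.3
```

Request:
carry_out(linear=[[0, 0, -0.3], [0, 0, 0], [0, 0, 0]], rotation=[[0, 0, 0], [0, 0, 0], [0, 0, 0]], grip=[1, 1, 1])

```text
time: 13.4
ee_pos: [0.6069, -0.2607, 0.0347]
tcp_rot: [180.0, -0.0, -176.3]
wrist_force: [0.3, 0.4, -1.2]
opening: 0.0538
grasp_force: 63.3
```

Request:
carry_out(linear=[[0, 0, -0.3], [0, 0, 0], [0, 0, 0]], rotation=[[0, 0, 0], [0, 0, 0], [0, 0, 0]], grip=[1, 1, 1])

```text
time: 13.7
ee_pos: [0.6069, -0.2607, 0.0288]
tcp_rot: [180.0, -0.0, -176.3]
wrist_force: [0.6, -0.3, -1.2]
opening: 0.0539
grasp_force: 63.3
```

Request:
carry_out(linear=[[0, 0, -0.25], [0, 0, 0], [0, 0, 0]], rotation=[[0, 0, 0], [0, 0, 0], [0, 0, 0]], grip=[1, 1, 1])

```text
time: 14.0
ee_pos: [0.607, -0.2607, 0.0239]
tcp_rot: [180.0, -0.0, -176.3]
wrist_force: [-0.7, 0.8, -0.6]
opening: 0.0538
grasp_force: 63.3
```

Request:
carry_out(linear=[[0, 0, -0.1], [0, 0, 0]], rotation=[[0, 0, 0], [0, 0, 0]], grip=[1, 1])

```text
time: 14.2
ee_pos: [0.6071, -0.2608, 0.0221]
tcp_rot: [-180.0, 0.0, -176.3]
wrist_force: [-0.5, 0.1, -0.2]
opening: 0.0537
grasp_force: 63.3
```

Request:
carry_out(linear=[[0, 0, -0.05], [0, 0, 0]], rotation=[[0, 0, 0], [0, 0, 0]], grip=[1, 1])

```text
time: 14.4
ee_pos: [0.6071, -0.2608, 0.022]
tcp_rot: [-180.0, 0.0, -176.3]
wrist_force: [-2.2, 0.7, 5.5]
opening: 0.0538
grasp_force: 63.9
```

Request:
carry_out(linear=[[0, 0, -0.05], [0, 0, 0]], rotation=[[0, 0, 0], [0, 0, 0]], grip=[1, 1])

```text
time: 14.6
ee_pos: [0.6072, -0.2608, 0.022]
tcp_rot: [-180.0, 0.1, -176.3]
wrist_force: [-5.7, 2.8, 10.6]
opening: 0.0539
grasp_force: 64.6
```

Request:
carry_out(linear=[[0, 0, 0], [0, 0, 0], [0, 0, 0], [0, 0, 0], [0, 0, 0.3], [0, 0, 1], [0, 0, 1], [0, 0, 1], [0, 0, 1], [0, 0, 1]], rotation=[[0, 0, 0], [0, 0, 0], [0, 0, 0], [0, 0, 0], [0, 0, 0], [0, 0, 0], [0, 0, 0], [0, 0, 0], [0, 0, 0], [0, 0, 0]], grip=[-0.25, -0.4, -0.5, -0.5, -0.5, -0.5, -0.5, -0.5, -0.5, -0.5])

```text
time: 15.6
ee_pos: [0.607, -0.2608, 0.1273]
tcp_rot: [-180.0, 0.0, -176.3]
wrist_force: [-0.5, -0.4, -0.3]
opening: 0.0642
grasp_force: 0.0
```

Request:
carry_out(linear=[[-0.95, -0.65, 0.13], [-0.95, -0.65, 0.13], [-0.95, -0.65, 0.13], [-0.95, -0.65, 0.13], [-0.95, -0.65, 0.13], [-0.95, -0.65, 0.13], [-0.95, -0.65, 0.13], [-0.95, -0.65, 0.13], [0, 0, 0], [0, 0, 0], [0, 0, 0]], rotation=[[0, 0, 0.1], [0, 0, 0.1], [0, 0, 0.1], [0, 0, 0.1], [0, 0, 0], [0, 0, 0], [0, 0, 0], [0, 0, 0], [0, 0, 0], [0, 0, 0], [0, 0, 0]], grip=[-0.3, -0.2, 0, 0, 0, 0, 0, 0, 0, 0, 0])

```text
time: 16.7
ee_pos: [0.4556, -0.3645, 0.1469]
tcp_rot: [180.0, 0.0, -173.1]
wrist_force: [-0.3, 0.1, -0.1]
opening: 0.0427
grasp_force: 0.0
```

Run:
```python
from h import *
snap('w5');o=bot.get_obs();print(o['ee_pos'],o['tcp_rot'])
u=w2px('wrist',[[.438,-.3665,.008]],ld('w5'))[0].astype(int);print(u)
x0=max(u[0]-90,0);y0=max(u[1]-85,0);print(x0,y0)
crop('w5',x0,y0,x0+180,y0+145,4,'c5',1.3)
```

```text
[ 0.45565012 -0.36433445  0.14678199] [ 1.79988053e+02  1.70379122e-03 -1.73049563e+02]
[320 178]
230 93
```

View pics/c5.png

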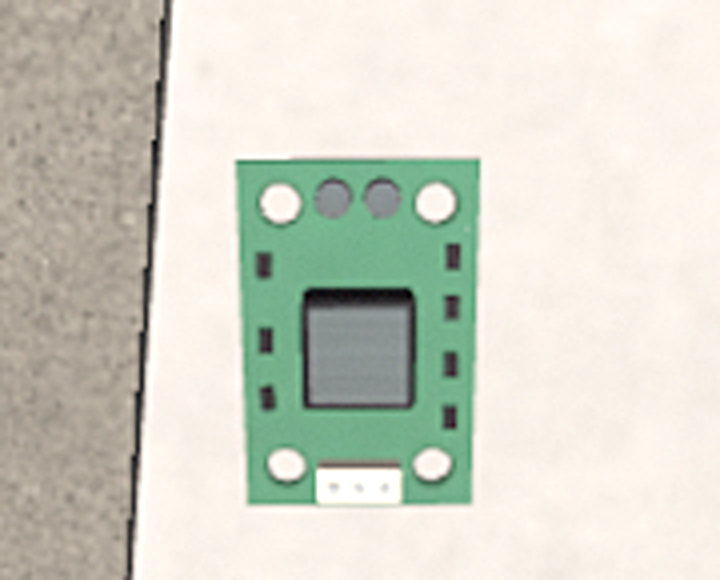

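Run:
```python
from t import *
L=sq(.084,.056,.004)+sq(.064,.036,.004)
fit('w5',L,A([(237,159),(480,159),(472,503),(248,503),(280,203),(435,203),(286,465),(432,465)],4,230,93),(.44,-.366))
```

```text
x 0.4380 y -0.3677 yaw 7.10 res [ 0.5  0.3  0.1  0.3  0.   0.4 36.6 36.4]
```

Request:
carry_out(linear=[[-0.88, -0.13, 0], [0, 0, -1], [0, 0, -1], [0, 0, -1], [0, 0, -1], [0, 0, -1], [0, 0, -1], [0, 0, -0.35], [0, 0, -0.25], [0, 0, 0], [0, 0, 0]], rotation=[[0, 0, 0], [0, 0, 0], [0, 0, 0], [0, 0, 0], [0, 0, 0], [0, 0, 0], [0, 0, 0], [0, 0, 0], [0, 0, 0], [0, 0, 0], [0, 0, 0]], grip=[0, 0, 0, 0, 0, 0, 0, 0, 0, 0, 0])

```text
time: 17.85
ee_pos: [0.438, -0.3676, 0.0158]
tcp_rot: [-180.0, 0.0, -173.1]
wrist_force: [-0.1, 0.5, 0.7]
opening: 0.0429
grasp_force: 0.0
```

Request:
carry_out(linear=[[0, 0, 0], [0, 0, 0], [0, 0, 0], [0, 0, 0], [0, 0, 0], [0, 0, 0], [0, 0, 0]], rotation=[[0, 0, 0], [0, 0, 0], [0, 0, 0], [0, 0, 0], [0, 0, 0], [0, 0, 0], [0, 0, 0]], grip=[0.1, 0.2, 0.3, 0.5, 0.8, 1, 1], grip_force=40)

```text
time: 18.55
ee_pos: [0.4377, -0.3676, 0.0154]
tcp_rot: [-180.0, 0.0, -173.1]
wrist_force: [-0.4, 0.8, 5.8]
opening: 0.025
grasp_force: 40.3
```

Request:
carry_out(linear=[[0, 0, 0.2], [0, 0, 0.6], [0, 0, 1], [0, 0, 1], [0, 0, 1], [0, 0, 1], [0, 0, 1], [0, 0, 1]], rotation=[[0, 0, 0], [0, 0, 0], [0, 0, 0], [0, 0, 0], [0, 0, 0], [0, 0, 0], [0, 0, 0], [0, 0, 0]], grip=[1, 1, 1, 1, 1, 1, 1, 1])

```text
time: 19.35
ee_pos: [0.4373, -0.3673, 0.1524]
tcp_rot: [-180.0, 0.0, -173.1]
wrist_force: [0.4, -0.6, -0.7]
opening: 0.0248
grasp_force: 39.6
```

Request:
carry_out(linear=[[0.87, 0.765, 0], [0.87, 0.765, 0], [0.87, 0.765, 0], [0.87, 0.765, 0], [0.87, 0.765, 0], [0.87, 0.765, 0], [0.87, 0.765, 0], [0, 0, 0], [0, 0, 0], [0, 0, 0]], rotation=[[0, 0, -0.1], [0, 0, -0.1], [0, 0, -0.1], [0, 0, -0.1], [0, 0, 0], [0, 0, 0], [0, 0, 0], [0, 0, 0], [0, 0, 0], [0, 0, 0]], grip=[1, 1, 1, 1, 1, 1, 1, 1, 1, 1])

```text
time: 20.35
ee_pos: [0.5587, -0.2608, 0.1512]
tcp_rot: [-180.0, -0.0, -176.3]
wrist_force: [-0.8, -0.5, -0.5]
opening: 0.0247
grasp_force: 39.6
```

Run:
```python
from h import *
im,m=snap('w6');o=bot.get_obs();print(o['ee_pos'],o['tcp_rot'])
crop('w6',170,150,450,360,2.7,'c6',1.2)
```

```text
[ 0.55866281 -0.26088335  0.15114735] [-1.79994398e+02 -5.32687753e-03 -1.76338661e+02]
```

View pics/c6.png

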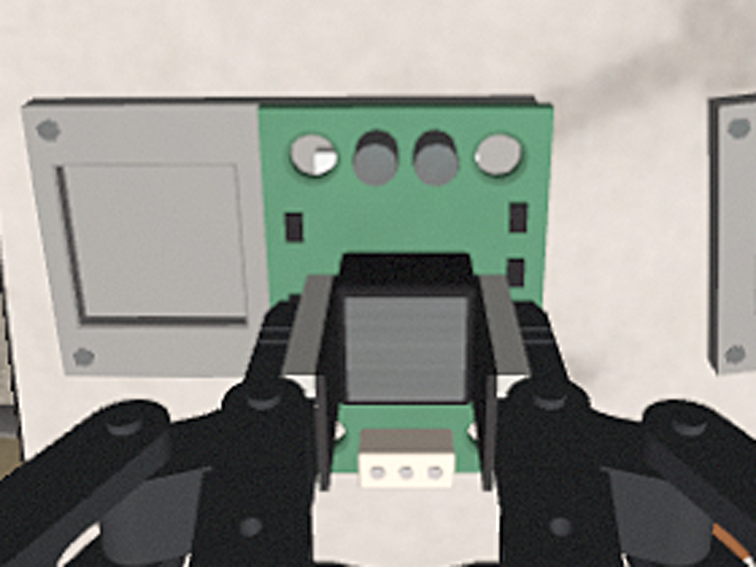

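Run:
```python
from t import *
z=.1397
L=[[-.032,-.018,z],[-.032,.018,z],[-.042,-.028,z],[-.042,.028,z],[.042,0,z]]
fit('w6',L[:4],A([(313,154.5),(498,154),(259,105),(552,105)],2.7,170,150),(.559,-.261))
P=px2w('wrist',A([(313,154.5),(498,154),(259,105),(552,105)],2.7,170,150),z,ld('w6'))
print(np.linalg.norm(P[1]-P[0]),np.linalg.norm(P[3]-P[2]))
```

```text
x 0.5588 y -0.2617 yaw 3.67 res [0.4 0.4 0.8 0.8]
0.03554199655178907 0.05522973263052511
```

Request:
carry_out(linear=[[0.8, 0, 0], [0.8, 0, 0], [0.81, 0, 0], [0, 0, -1], [0, 0, -1], [0, 0, -1], [0, 0, -1], [0, 0, -0.5], [0, 0, 0], [0, 0, 0], [0, 0, -0.25], [0, 0, 0]], rotation=[[0, 0, 0], [0, 0, 0], [0, 0, 0], [0, 0, 0], [0, 0, 0], [0, 0, 0], [0, 0, 0], [0, 0, 0], [0, 0, 0], [0, 0, 0], [0, 0, 0], [0, 0, 0]], grip=[1, 1, 1, 1, 1, 1, 1, 1, 1, 1, 1, 1])

```text
time: 21.6
ee_pos: [0.6076, -0.2604, 0.0562]
tcp_rot: [-180.0, 0.0, -176.3]
wrist_force: [1.3, 0.2, -0.4]
opening: 0.025
grasp_force: 39.6
```

Request:
carry_out(linear=[[0, 0, -0.25], [0, 0, 0], [0, 0, 0]], rotation=[[0, 0, 0], [0, 0, 0], [0, 0, 0]], grip=[1, 1, 1])

```text
time: 21.9
ee_pos: [0.6074, -0.2602, 0.0508]
tcp_rot: [180.0, -0.0, -176.3]
wrist_force: [0.2, 0.8, -1.0]
opening: 0.0249
grasp_force: 39.6
```

Request:
carry_out(linear=[[0, 0, -0.25], [0, 0, 0], [0, 0, 0]], rotation=[[0, 0, 0], [0, 0, 0], [0, 0, 0]], grip=[1, 1, 1])

```text
time: 22.2
ee_pos: [0.6074, -0.2602, 0.0456]
tcp_rot: [180.0, -0.0, -176.3]
wrist_force: [-0.3, -0.5, -0.7]
opening: 0.0253
grasp_force: 39.7
```

Request:
carry_out(linear=[[0, 0, -0.2], [0, 0, 0], [0, 0, 0]], rotation=[[0, 0, 0], [0, 0, 0], [0, 0, 0]], grip=[1, 1, 1])

```text
time: 22.5
ee_pos: [0.6074, -0.2602, 0.0417]
tcp_rot: [180.0, -0.0, -176.3]
wrist_force: [-0.3, -0.0, 0.1]
opening: 0.0246
grasp_force: 39.7
```

Request:
carry_out(linear=[[0, 0, -0.1], [0, 0, 0]], rotation=[[0, 0, 0], [0, 0, 0]], grip=[1, 1])

```text
time: 22.7
ee_pos: [0.6074, -0.2603, 0.0396]
tcp_rot: [180.0, -0.0, -176.3]
wrist_force: [0.3, -0.1, -0.1]
opening: 0.025
grasp_force: 39.6
```

Request:
carry_out(linear=[[0, 0, -0.05], [0, 0, 0]], rotation=[[0, 0, 0], [0, 0, 0]], grip=[1, 1])

```text
time: 22.9
ee_pos: [0.6075, -0.2603, 0.0394]
tcp_rot: [-180.0, 0.0, -176.3]
wrist_force: [-2.3, 1.1, 3.6]
opening: 0.0247
grasp_force: 40.1
```

Request:
carry_out(linear=[[0, 0, -0.05], [0, 0, 0], [0, 0, 0], [0, 0, 0], [0, 0, 0], [0, 0, 0.3], [0, 0, 1], [0, 0, 1], [0, 0, 1], [0, 0, 1], [0, 0, 0]], rotation=[[0, 0, 0], [0, 0, 0], [0, 0, 0], [0, 0, 0], [0, 0, 0], [0, 0, 0], [0, 0, 0], [0, 0, 0], [0, 0, 0], [0, 0, 0], [0, 0, 0]], grip=[1, 0.3, 0.1, 0, 0, 0, 0, 0, 0, 0, 0])

```text
time: 24.0
ee_pos: [0.6087, -0.2608, 0.1276]
tcp_rot: [-179.9, 0.3, -176.3]
wrist_force: [-0.0, -0.9, -0.0]
opening: 0.0428
grasp_force: 0.0
```

Request:
carry_out(linear=[[-0.9, 0.66, 0], [-0.9, 0.66, 0], [-0.9, 0.66, 0], [-0.9, 0.66, 0], [-0.9, 0.66, 0], [-0.9, 0.66, 0], [-0.9, 0.66, 0], [-0.9, 0.66, 0], [-0.3, 0.66, 0], [0, 0, 0], [0, 0, 0]], rotation=[[0, 0, 0], [0, 0, 0], [0, 0, 0], [0, 0, 0], [0, 0, 0], [0, 0, 0], [0, 0, 0], [0, 0, 0], [0, 0, 0], [0, 0, 0], [0, 0, 0]], grip=[-0.5, -0.7, -0.7, -0.7, -0.7, -0.7, -0.7, -0.7, -0.7, -0.7, -0.7])

```text
time: 25.1
ee_pos: [0.4581, -0.1415, 0.1239]
tcp_rot: [-180.0, 0.0, -176.3]
wrist_force: [0.2, -0.1, 0.2]
opening: 0.0725
grasp_force: 0.0
```

Run:
```python
from t import *
m=ld('w4');print(px2w('wrist',[(467,72),(361,62.5)],[.019,.026],m).round(4))
snap('w7');o=bot.get_obs();print(o['ee_pos'],o['tcp_rot'])
```

```text
[[ 0.4411 -0.1448  0.019 ]
 [ 0.4419 -0.2347  0.026 ]]
[ 0.45812621 -0.14167491  0.12379003] [-1.79985985e+02  1.89557674e-02 -1.76270238e+02]
```

View pics/w7.png

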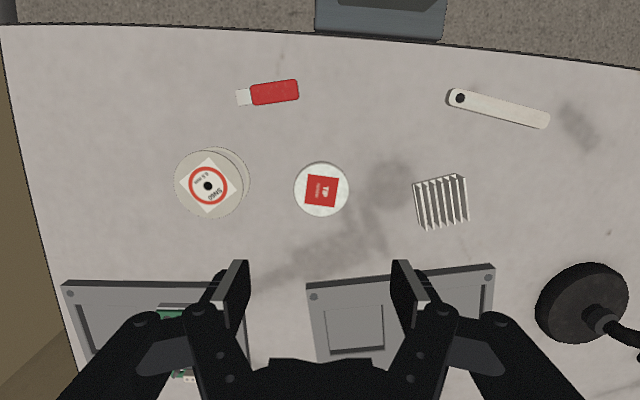

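Run:
```python
from t import *
print(px2w('wrist',[(321,188),(208,185)],[.019,.026],ld('w7')).round(4))
fit('w7',sq(.04,.04,.02),[(412,186),(463,174),(469,221),(426,231)],(.446,-.04))
```

```text
[[ 0.4405 -0.1427  0.019 ]
 [ 0.4419 -0.2343  0.026 ]]
x 0.4467 y -0.0384 yaw 20.28 res [3.7 0.6 3.  1.9]
```

Request:
carry_out(linear=[[-0.85, 0, -0.3], [0, 0, -1], [0, 0, -1], [0, 0, -1], [0, 0, -1], [0, 0, -0.7], [0, 0, -0.25], [0, 0, 0], [0, 0, 0]], rotation=[[0, 0, 0], [0, 0, 0], [0, 0, 0], [0, 0, 0], [0, 0, 0], [0, 0, 0], [0, 0, 0], [0, 0, 0], [0, 0, 0]], grip=[-0.6, -0.5, -0.5, -0.5, -0.5, -0.5, -0.5, -0.5, -0.5])

```text
time: 26.05
ee_pos: [0.441, -0.1417, 0.0196]
tcp_rot: [-180.0, 0.0, -176.3]
wrist_force: [0.1, 0.0, -0.4]
opening: 0.0642
grasp_force: 0.0
```

Request:
carry_out(linear=[[0, 0, 0], [0, 0, 0], [0, 0, 0], [0, 0, 0], [0, 0, 0], [0, 0, 0], [0, 0, 0], [0, 0, 0]], rotation=[[0, 0, 0], [0, 0, 0], [0, 0, 0], [0, 0, 0], [0, 0, 0], [0, 0, 0], [0, 0, 0], [0, 0, 0]], grip=[-0.4, -0.3, -0.2, -0.1, 0.1, 0.5, 1, 1], grip_force=30)

```text
time: 26.85
ee_pos: [0.4407, -0.1416, 0.0196]
tcp_rot: [-180.0, 0.0, -176.3]
wrist_force: [-1.4, 1.0, 5.6]
opening: 0.0453
grasp_force: 29.8
```

Request:
carry_out(linear=[[0, 0, 0.2], [0, 0, 0.6], [0, 0, 1], [0, 0, 1], [0, 0, 1], [0, 0, 1]], rotation=[[0, 0, 0], [0, 0, 0], [0, 0, 0], [0, 0, 0], [0, 0, 0], [0, 0, 0]], grip=[1, 1, 1, 1, 1, 1])

```text
time: 27.45
ee_pos: [0.4405, -0.1415, 0.1166]
tcp_rot: [-180.0, 0.0, -176.3]
wrist_force: [-0.0, -0.2, -1.4]
opening: 0.045
grasp_force: 30.8
```

Request:
carry_out(linear=[[0.782, -0.957, 0], [0.782, -0.957, 0], [0.782, -0.957, 0], [0.782, -0.957, 0], [0.782, -0.957, 0], [0.782, -0.957, 0], [0.782, -0.957, 0], [0.782, -0.957, 0], [0.782, -0.957, 0], [0.782, -0.957, 0], [0.782, -0.957, 0], [0, 0, 0]], rotation=[[0, 0, 0], [0, 0, 0], [0, 0, 0], [0, 0, 0], [0, 0, 0], [0, 0, 0], [0, 0, 0], [0, 0, 0], [0, 0, 0], [0, 0, 0], [0, 0, 0], [0, 0, 0]], grip=[1, 1, 1, 1, 1, 1, 1, 1, 1, 1, 1, 1])

```text
time: 28.65
ee_pos: [0.6134, -0.3538, 0.1142]
tcp_rot: [-180.0, -0.0, -176.4]
wrist_force: [0.2, 1.2, -1.2]
opening: 0.0452
grasp_force: 30.9
```

Request:
carry_out(linear=[[0, 0, 0], [0, 0, -1], [0, 0, -1], [0, 0, -1], [0, 0, -0.8], [0, 0, -0.4], [0, 0, 0], [0, 0, 0]], rotation=[[0, 0, 0], [0, 0, 0], [0, 0, 0], [0, 0, 0], [0, 0, 0], [0, 0, 0], [0, 0, 0], [0, 0, 0]], grip=[1, 1, 1, 1, 1, 1, 1, 1])

```text
time: 29.45
ee_pos: [0.6127, -0.3521, 0.0319]
tcp_rot: [-180.0, 0.0, -176.3]
wrist_force: [0.1, -0.8, -0.9]
opening: 0.045
grasp_force: 30.9
```

Request:
carry_out(linear=[[0, 0, -0.3], [0, 0, 0], [0, 0, 0]], rotation=[[0, 0, 0], [0, 0, 0], [0, 0, 0]], grip=[1, 1, 1])

```text
time: 29.75
ee_pos: [0.6125, -0.3521, 0.025]
tcp_rot: [-180.0, 0.0, -176.3]
wrist_force: [0.2, -0.6, -0.0]
opening: 0.0451
grasp_force: 30.9
```

Request:
carry_out(linear=[[0, 0, -0.1], [0, 0, 0]], rotation=[[0, 0, 0], [0, 0, 0]], grip=[1, 1])

```text
time: 29.95
ee_pos: [0.6128, -0.3522, 0.0237]
tcp_rot: [-180.0, 0.1, -176.3]
wrist_force: [-0.2, 1.2, 3.6]
opening: 0.0452
grasp_force: 31.2
```

Request:
carry_out(linear=[[0, 0, -0.03], [0, 0, 0]], rotation=[[0, 0, 0], [0, 0, 0]], grip=[1, 1])

```text
time: 30.15
ee_pos: [0.6128, -0.3522, 0.0237]
tcp_rot: [-180.0, 0.1, -176.3]
wrist_force: [-2.6, 0.9, 7.5]
opening: 0.0454
grasp_force: 31.7
```

Request:
carry_out(linear=[[0, 0, 0.05], [0, 0, 0], [0, 0, 0], [0, 0, 0], [0, 0, 0.3], [0, 0, 1], [0, 0, 1], [0, 0, 1], [0, 0, 1]], rotation=[[0, 0, 0], [0, 0, 0], [0, 0, 0], [0, 0, 0], [0, 0, 0], [0, 0, 0], [0, 0, 0], [0, 0, 0], [0, 0, 0]], grip=[0, -0.15, -0.25, -0.35, -0.4, -0.4, -0.4, -0.4, -0.4])

```text
time: 31.05
ee_pos: [0.6125, -0.352, 0.1105]
tcp_rot: [-180.0, 0.0, -176.3]
wrist_force: [0.1, -0.8, 0.1]
opening: 0.0598
grasp_force: 0.0
```

Request:
carry_out(linear=[[-0.95, 0.66, 0], [-0.95, 0.66, 0], [-0.95, 0.66, 0], [-0.95, 0.66, 0], [-0.95, 0.66, 0], [-0.95, 0.66, 0], [-0.95, 0.66, 0], [-0.95, 0.66, 0], [-0.94, 0.65, 0], [0, 0, 0], [0, 0, 0]], rotation=[[0, 0, 0], [0, 0, 0], [0, 0, 0], [0, 0, 0], [0, 0, 0], [0, 0, 0], [0, 0, 0], [0, 0, 0], [0, 0, 0], [0, 0, 0], [0, 0, 0]], grip=[-0.4, -0.6, -0.8, -0.8, -0.8, -0.8, -0.8, -0.8, -0.8, -0.8, -0.8])

```text
time: 32.15
ee_pos: [0.4421, -0.2336, 0.11]
tcp_rot: [-179.9, 0.1, -176.3]
wrist_force: [0.6, 0.8, -0.8]
opening: 0.077
grasp_force: 0.0
```

Request:
carry_out(linear=[[0, 0, -1], [0, 0, -1], [0, 0, -1], [0, 0, -1], [0, 0, -0.45], [0, 0, -0.2], [0, 0, 0], [0, 0, 0]], rotation=[[0, 0, 0], [0, 0, 0], [0, 0, 0], [0, 0, 0], [0, 0, 0], [0, 0, 0], [0, 0, 0], [0, 0, 0]], grip=[-0.8, -0.8, -0.8, -0.8, -0.75, -0.7, -0.65, -0.6])

```text
time: 32.95
ee_pos: [0.4423, -0.2338, 0.0172]
tcp_rot: [-180.0, 0.1, -176.3]
wrist_force: [-0.5, -0.3, 0.3]
opening: 0.0682
grasp_force: 0.0
```

Request:
carry_out(linear=[[0, 0, 0], [0, 0, 0], [0, 0, 0], [0, 0, 0], [0, 0, 0], [0, 0, 0], [0, 0, 0], [0, 0, 0]], rotation=[[0, 0, 0], [0, 0, 0], [0, 0, 0], [0, 0, 0], [0, 0, 0], [0, 0, 0], [0, 0, 0], [0, 0, 0]], grip=[-0.5, -0.45, -0.4, -0.3, 0, 0.5, 1, 1], grip_force=40)

```text
time: 33.75
ee_pos: [0.4419, -0.2335, 0.0171]
tcp_rot: [-180.0, 0.0, -176.3]
wrist_force: [-2.4, 0.2, 6.1]
opening: 0.0547
grasp_force: 42.1
```

Request:
carry_out(linear=[[0, 0, 0.2], [0, 0, 0.6], [0, 0, 1], [0, 0, 1], [0, 0, 1], [0, 0, 1]], rotation=[[0, 0, 0], [0, 0, 0], [0, 0, 0], [0, 0, 0], [0, 0, 0], [0, 0, 0]], grip=[1, 1, 1, 1, 1, 1])

```text
time: 34.35
ee_pos: [0.4417, -0.2334, 0.1139]
tcp_rot: [-180.0, 0.0, -176.3]
wrist_force: [0.1, -0.3, -1.1]
opening: 0.0544
grasp_force: 42.6
```

Request:
carry_out(linear=[[0.552, 0.948, 0], [0.552, 0.948, 0], [0.552, 0.948, 0], [0.552, 0.948, 0], [0.552, 0.948, 0], [0.552, 0.948, 0], [0.552, 0.948, 0], [0.552, 0.948, 0], [0.552, 0.948, 0], [0.552, 0.948, 0], [0.552, 0.948, 0], [0.552, 0.948, 0]], rotation=[[0, 0, 0.2], [0, 0, 0.2], [0, 0, 0.2], [0, 0, 0.22], [0, 0, 0], [0, 0, 0], [0, 0, 0], [0, 0, 0], [0, 0, 0], [0, 0, 0], [0, 0, 0], [0, 0, 0]], grip=[1, 1, 1, 1, 1, 1, 1, 1, 1, 1, 1, 1])

```text
time: 35.55
ee_pos: [0.5746, -0.0051, 0.113]
tcp_rot: [-180.0, 0.0, -169.7]
wrist_force: [-0.4, -0.3, -1.0]
opening: 0.0541
grasp_force: 42.6
```

Request:
carry_out(linear=[[0, 0, 0], [0, 0, 0], [0, 0, -1], [0, 0, -1], [0, 0, -1], [0, 0, -0.8], [0, 0, -0.4], [0, 0, 0], [0, 0, 0]], rotation=[[0, 0, 0], [0, 0, 0], [0, 0, 0], [0, 0, 0], [0, 0, 0], [0, 0, 0], [0, 0, 0], [0, 0, 0], [0, 0, 0]], grip=[1, 1, 1, 1, 1, 1, 1, 1, 1])

```text
time: 36.45
ee_pos: [0.5744, -0.0063, 0.0292]
tcp_rot: [-180.0, 0.0, -169.8]
wrist_force: [-0.9, 1.0, -0.5]
opening: 0.0544
grasp_force: 42.6
```

Request:
carry_out(linear=[[0, 0, -0.3], [0, 0, 0], [0, 0, 0]], rotation=[[0, 0, 0], [0, 0, 0], [0, 0, 0]], grip=[1, 1, 1])

```text
time: 36.75
ee_pos: [0.5742, -0.0059, 0.0225]
tcp_rot: [-180.0, 0.0, -169.7]
wrist_force: [-0.2, 0.0, -1.5]
opening: 0.0542
grasp_force: 42.6
```

Request:
carry_out(linear=[[0, 0, -0.08], [0, 0, 0]], rotation=[[0, 0, 0], [0, 0, 0]], grip=[1, 1])

```text
time: 36.95
ee_pos: [0.5745, -0.0059, 0.0211]
tcp_rot: [-180.0, 0.0, -169.7]
wrist_force: [-1.6, 0.1, 1.6]
opening: 0.0544
grasp_force: 42.8
```

Request:
carry_out(linear=[[0, 0, -0.04], [0, 0, 0]], rotation=[[0, 0, 0], [0, 0, 0]], grip=[1, 1])

```text
time: 37.15
ee_pos: [0.5745, -0.0059, 0.0211]
tcp_rot: [-180.0, 0.1, -169.7]
wrist_force: [-4.0, -1.1, 8.0]
opening: 0.054
grasp_force: 43.5
```

Request:
carry_out(linear=[[0, 0, 0.05], [0, 0, 0], [0, 0, 0], [0, 0, 0], [0, 0, 0.3], [0, 0, 1], [0, 0, 1], [0, 0, 1], [0, 0, 1]], rotation=[[0, 0, 0], [0, 0, 0], [0, 0, 0], [0, 0, 0], [0, 0, 0], [0, 0, 0], [0, 0, 0], [0, 0, 0], [0, 0, 0]], grip=[-0.35, -0.45, -0.55, -0.6, -0.6, -0.6, -0.6, -0.6, -0.6])

```text
time: 38.05
ee_pos: [0.5742, -0.0059, 0.1081]
tcp_rot: [-180.0, 0.0, -169.7]
wrist_force: [0.2, 0.1, 0.2]
opening: 0.0685
grasp_force: 0.0
```

Request:
carry_out(linear=[[-0.94, -0.28, 0], [-0.94, -0.28, 0], [-0.94, -0.28, 0], [-0.94, -0.28, 0], [-0.94, -0.28, 0], [-0.94, -0.28, 0], [0, 0, 0], [0, 0, 0], [0, 0, 0]], rotation=[[0, 0, 0], [0, 0, 0], [0, 0, 0], [0, 0, 0], [0, 0, 0], [0, 0, 0], [0, 0, 0], [0, 0, 0], [0, 0, 0]], grip=[-0.5, -0.4, -0.4, -0.4, -0.4, -0.4, -0.4, -0.4, -0.4])

```text
time: 38.95
ee_pos: [0.462, -0.0394, 0.1072]
tcp_rot: [-180.0, 0.0, -169.7]
wrist_force: [0.7, 0.2, -0.1]
opening: 0.0596
grasp_force: 0.0
```

Run:
```python
from h import *
snap('w8');o=bot.get_obs();print(o['ee_pos'],o['tcp_rot'])
u=w2px('wrist',[[.4465,-.039,.02]],ld('w8'))[0].astype(int);print(u)
x0=max(u[0]-60,0);y0=max(u[1]-48,0);print(x0,y0)
crop('w8',x0,y0,x0+120,y0+96,6,'c8',0.9)
```

```text
[ 0.46198682 -0.03936731  0.10699514] [-1.79998760e+02  1.83645769e-02 -1.69718832e+02]
[325 197]
265 149
```

View pics/c8.png

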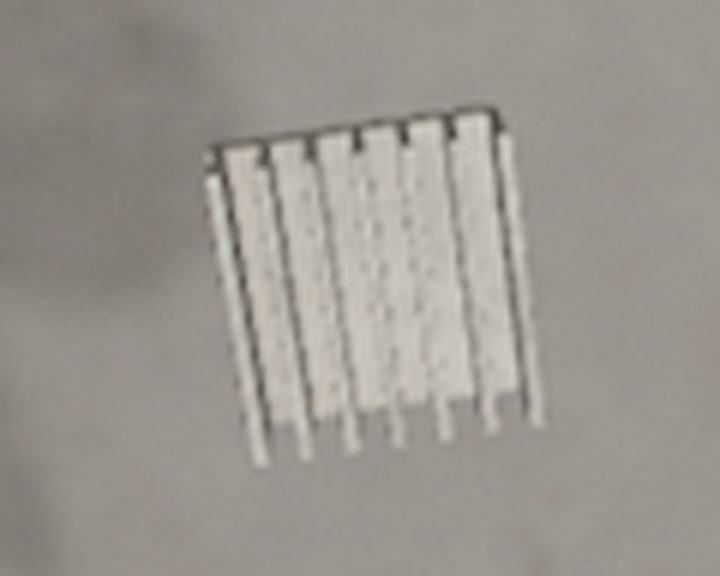

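Run:
```python
from t import *
fit('w8',sq(.04,.039,.02),A([(205,178),(514,135),(545,425),(256,466)],6,265,149),(.446,-.04))
```

```text
x 0.4483 y -0.0363 yaw 18.51 res [0.3 0.4 0.3 0. ]
```

Request:
carry_out(linear=[[-0.685, 0.19, 0], [0, 0, 0], [0, 0, -1], [0, 0, -1], [0, 0, -1], [0, 0, -1], [0, 0, -0.3], [0, 0, -0.15], [0, 0, 0], [0, 0, 0]], rotation=[[0, 0, 0.5], [0, 0, 0.53], [0, 0, 0], [0, 0, 0], [0, 0, 0], [0, 0, 0], [0, 0, 0], [0, 0, 0], [0, 0, 0], [0, 0, 0]], grip=[-0.4, -0.4, -0.4, -0.4, -0.4, -0.4, -0.4, -0.4, -0.3, -0.2], grip_force=30)

```text
time: 40.0
ee_pos: [0.4483, -0.0357, 0.0188]
tcp_rot: [-180.0, 0.1, -161.5]
wrist_force: [0.2, 0.7, -0.9]
opening: 0.0511
grasp_force: 0.0
```

Request:
carry_out(linear=[[0, 0, 0], [0, 0, 0], [0, 0, 0], [0, 0, 0], [0, 0, 0], [0, 0, 0], [0, 0, 0], [0, 0, 0]], rotation=[[0, 0, 0], [0, 0, 0], [0, 0, 0], [0, 0, 0], [0, 0, 0], [0, 0, 0], [0, 0, 0], [0, 0, 0]], grip=[-0.1, 0, 0.05, 0.1, 0.3, 0.6, 1, 1])

```text
time: 40.8
ee_pos: [0.4479, -0.0358, 0.0184]
tcp_rot: [-180.0, 0.0, -161.5]
wrist_force: [-1.3, 0.1, 6.3]
opening: 0.0385
grasp_force: 30.1
```

Request:
carry_out(linear=[[0, 0, 0.2], [0, 0, 0.6], [0, 0, 1], [0, 0, 1], [0, 0, 1], [0, 0, 1]], rotation=[[0, 0, 0], [0, 0, 0], [0, 0, 0], [0, 0, 0], [0, 0, 0], [0, 0, 0]], grip=[1, 1, 1, 1, 1, 1])

```text
time: 41.4
ee_pos: [0.4477, -0.0357, 0.1155]
tcp_rot: [-180.0, 0.0, -161.5]
wrist_force: [0.1, -0.5, -1.1]
opening: 0.0381
grasp_force: 30.5
```

Request:
carry_out(linear=[[0.894, -0.379, 0], [0.894, -0.379, 0], [0.894, -0.379, 0], [0.894, -0.379, 0], [0.894, -0.379, 0], [0.894, -0.379, 0], [0.894, -0.379, 0], [0.894, -0.379, 0], [0, 0, 0], [0, 0, 0]], rotation=[[0, 0, -0.25], [0, 0, -0.25], [0, 0, -0.25], [0, 0, -0.28], [0, 0, 0], [0, 0, 0], [0, 0, 0], [0, 0, 0], [0, 0, 0], [0, 0, 0]], grip=[1, 1, 1, 1, 1, 1, 1, 1, 1, 1])

```text
time: 42.4
ee_pos: [0.5906, -0.0964, 0.114]
tcp_rot: [180.0, -0.0, -169.7]
wrist_force: [-0.9, -0.8, 0.6]
opening: 0.0381
grasp_force: 30.5
```

Request:
carry_out(linear=[[0, 0, -1], [0, 0, -1], [0, 0, -1], [0, 0, -0.8], [0, 0, -0.4], [0, 0, 0], [0, 0, 0]], rotation=[[0, 0, 0], [0, 0, 0], [0, 0, 0], [0, 0, 0], [0, 0, 0], [0, 0, 0], [0, 0, 0]], grip=[1, 1, 1, 1, 1, 1, 1])

```text
time: 43.1
ee_pos: [0.5909, -0.0963, 0.0309]
tcp_rot: [-180.0, 0.0, -169.7]
wrist_force: [-0.5, -0.6, -0.4]
opening: 0.0382
grasp_force: 30.5
```

Request:
carry_out(linear=[[0, 0, -0.3], [0, 0, 0], [0, 0, 0]], rotation=[[0, 0, 0], [0, 0, 0], [0, 0, 0]], grip=[1, 1, 1])

```text
time: 43.4
ee_pos: [0.5908, -0.0964, 0.0241]
tcp_rot: [-180.0, 0.0, -169.7]
wrist_force: [-0.4, -0.4, 0.0]
opening: 0.0384
grasp_force: 30.5
```

Request:
carry_out(linear=[[0, 0, -0.08], [0, 0, 0]], rotation=[[0, 0, 0], [0, 0, 0]], grip=[1, 1])

```text
time: 43.6
ee_pos: [0.5909, -0.0964, 0.0225]
tcp_rot: [-180.0, 0.0, -169.7]
wrist_force: [0.7, 0.0, -0.1]
opening: 0.0381
grasp_force: 30.6
```

Request:
carry_out(linear=[[0, 0, -0.04], [0, 0, 0]], rotation=[[0, 0, 0], [0, 0, 0]], grip=[1, 1])

```text
time: 43.8
ee_pos: [0.5909, -0.0964, 0.0224]
tcp_rot: [-180.0, 0.0, -169.7]
wrist_force: [-2.0, 0.4, 7.1]
opening: 0.0379
grasp_force: 31.3
```

Down on the floor. Release, retreat, then check both trays.

Request:
carry_out(linear=[[0, 0, 0.05], [0, 0, 0], [0, 0, 0], [0, 0, 0], [0, 0, 0.3], [0, 0, 1], [0, 0, 1], [0, 0, 1], [0, 0, 1], [0, 0, 1]], rotation=[[0, 0, 0], [0, 0, 0], [0, 0, 0], [0, 0, 0], [0, 0, 0], [0, 0, 0], [0, 0, 0], [0, 0, 0], [0, 0, 0], [0, 0, 0]], grip=[0, -0.1, -0.2, -0.2, -0.2, -0.2, -0.2, -0.2, -0.2, -0.2])

```text
time: 44.8
ee_pos: [0.5907, -0.0963, 0.1298]
tcp_rot: [-180.0, 0.0, -169.7]
wrist_force: [0.2, 0.1, 0.2]
opening: 0.0511
grasp_force: 0.0
```

Request:
carry_out(linear=[[0, -1, 0.6], [0, -1, 0.6], [0, -1, 0.6], [0, -1, 0.6], [0, 0, 0], [0, 0, 0]], rotation=[[0, 0, 0], [0, 0, 0], [0, 0, 0], [0, 0, 0], [0, 0, 0], [0, 0, 0]], grip=[-0.2, -0.2, -0.2, -0.2, -0.2, -0.2])

```text
time: 45.4
ee_pos: [0.5907, -0.1765, 0.1766]
tcp_rot: [180.0, 0.0, -169.8]
wrist_force: [-0.3, -0.4, -0.2]
opening: 0.0514
grasp_force: 0.0
```

Run:
```python
from h import *
snap('w9')
crop('w9',120,90,500,300,2.1,'c9',1.0)
```

```text
(no output)
```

View pics/c9.png

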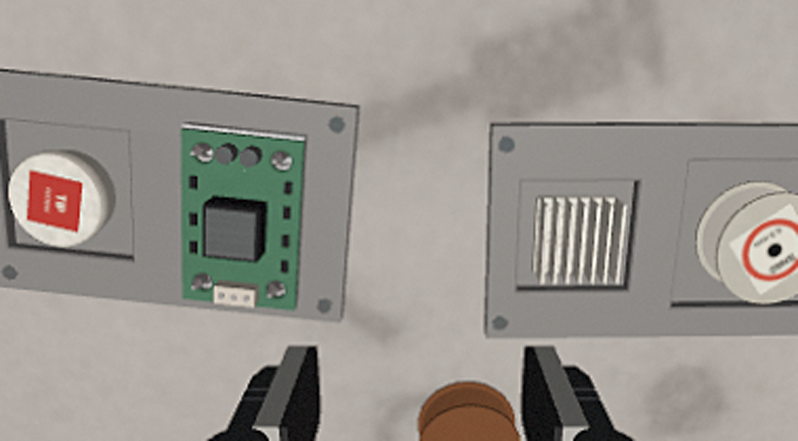

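The picture shows the board over the plate on all four pins (c9 around 240,215), and the tin in its square pocket (55,195). The heat sink is flat in the small pocket (580,240) and the reel is flat in the large one (750,240), with the gripper clear of everything.

```bash
python3 -c "
from workcell import bot
print(bot.job_done())"
```

```text
the job is handed in; nothing more can be done
None
```

Both service kits are made up and handed in at about 45 s of robot time: plate then board down on the posts, tin in the square pocket, reel in the large pocket and heat sink in the small one; the last picture showed all five seated, but the hand-in returned no verdict.

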